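Nest three silver tumblers without jamming them

TASK

Put the set of three silver tumblers away as one nest on the shelf: first lower the tall tumbler into the footed one, then lower the short tumbler into the tall one. Lower each gently and let go as soon as it rests, neither dropping it nor pressing it tight, so that they do not jam. The nest stays upright where the footed tumbler stands now, and the clock, watch, jade ornament and seal are left alone.

Things in the scene. Friction and masses are not known exactly. Their poses are not given: they have to be found in the camera images.
- footed_mouth (a point): Mouth centre of the footed tumbler: the open-topped silvery vessel that stands on a wide round foot. 95 mm high, foot 86 mm across, mouth 51.6 mm across inside and 61.6 mm outside, walls 5 mm thick, 0.6 kg, stands upright and loose on the shelf (z = 0). Its inside narrows downward by 7 degrees a side and is 77 mm deep. This point lies on its axis in the plane of the rim; z points up out of the mouth.
- tall_mid (a point): Centre of the tall tumbler, half-way up its axis: an open-topped silvery vessel without a foot, 110 mm high, 62 mm across at the rim and 35 mm at the bottom (7 degrees a side), walls 3.5 mm, about 0.2 kg. Starts upright on the shelf; z points up. Resting in the footed tumbler it hangs by its walls, bottom clear, with its rim about 44 mm above the footed rim (this point about 11 mm below the footed mouth), within some 3 mm.
- short_mid (a point): Centre of the short tumbler, half-way up its axis: an open-topped silvery vessel without a foot, 75 mm high, 65 mm across at the rim and 46 mm at the bottom (7 degrees a side), walls 3.5 mm, about 0.15 kg. Starts upright on the shelf; z points up. Resting in the tall tumbler it hangs by its walls, with its rim about 41 mm above the tall rim (this point about 3.5 mm above the tall rim's plane, 58.5 mm above the tall tumbler's centre), within some 3 mm.
- carriage_clock: Bystander: black enamel carriage clock, 85 x 100 mm and 155 mm high with its brass handle; origin at the centre of its underside.
- wristwatch: Bystander: gold wristwatch on a grey cushion, 60 x 79 mm and 51 mm high; origin at the centre of its underside.
- jade_ornament: Bystander: turned jade clock ornament on a round wooden base 64 mm across, 95 mm high; origin at the centre of its underside.
- fob_seal: Bystander: silver fob seal standing on its 40 mm face, 69 mm high with a ring on top; origin at the centre of its underside.
Not all that is in view belongs to the job. What is shaped like the part that bears short_mid but orange or red is not meant.

How it is judged:
On the way:
1. the tall tumbler hangs in the footed one, upright and let go, while the short one is still outside (horizontal distance between tall_mid and footed_mouth below 0.008 m and z of tall_mid in the frame of footed_mouth below -0.003 m and angle between the z axis of tall_mid and the z axis of footed_mouth, either way round below 0.1 rad and contact force between the fingers and tall below 0.1 N and horizontal distance between short_mid and footed_mouth above 0.05 m), for 0.2 s.
At the end, for the whole second after the job is handed in: Footed tumbler upright within 30 mm of its start; tall tumbler in it, axes within 8 mm and 0.1 rad, its centre 3 mm or more below the footed rim; short tumbler in the tall one, within 10 mm and 0.1 rad, its centre less than 66 mm above that of the tall one; all at rest (horizontal distance between tall_mid and footed_mouth below 0.008 m and z of tall_mid in the frame of footed_mouth below -0.003 m and angle between the z axis of tall_mid and the z axis of footed_mouth, either way round below 0.1 rad and horizontal distance between short_mid and tall_mid below 0.01 m and z of short_mid in the frame of tall_mid below 0.066 m and angle between the z axis of short_mid and the z axis of tall_mid, either way round below 0.1 rad and angle between footed_mouth's own z axis and vertical below 0.06 rad and height (world z) of footed_mouth below 0.1 m and distance of footed_mouth from where it was at the start of the episode below 0.03 m and linear speed of each of tall, short below 0.01 m/s); the robot touches nothing.
It fails at once if the tall and footed tumblers are driven together by pressing or dropping, with over 60 N summed over their walls (contact force between tall and footed above 60 N).
It fails at once if the short and tall tumblers are driven together by pressing or dropping, with over 60 N summed over their walls (contact force between short and tall above 60 N).
It fails at once if the clock or the wristwatch is moved by more than 15 mm (distance of any of carriage_clock, wristwatch from where it was at the start of the episode above 0.015 m).
It fails at once if the jade ornament is moved by more than 15 mm or tipped (distance of jade_ornament from where it was at the start of the episode above 0.015 m or angle between jade_ornament's own z axis and vertical above 0.3 rad).
It fails at once if the fob seal is moved by more than 15 mm or tipped (distance of fob_seal from where it was at the start of the episode above 0.015 m or angle between fob_seal's own z axis and vertical above 0.3 rad).
It also fails if it takes over 58 s, if anything falls off the work surface, if the arm or the gripper's body presses on something with over 40 N, if the wrist force passes 120 N, or if a joint passes its speed limit or range.

ROBOT

A 6-joint arm with a two-finger parallel gripper is mounted at the origin on the work surface. World frame = base frame: x ahead of the robot, y to its left, z up, the work surface at z = 0. Lengths are in m, angles in rad, forces in N, time in s.
With the tool pointing down it reaches from about 0.35 to 0.725 m from the base axis. Payload 4.3 kg.
Tool frame: the origin (TCP) lies where the fingers leave the gripper's body, on its centre line; the fingertips stand 73 mm ahead of it and the grasp point (between the pads) lies 54 mm ahead of it (tip_extent is the z of the fingertips in the tool frame, in m); z points along the fingers, y is the line along which they close (so a half turn about z gives the same grasp; the last joint's range is limited). The gripper opens to 85 mm and grips with 20 to 120 N. Pads are 22 mm wide; open, the fingers measure 114 mm over their backs; the gripper's body (76 mm by 85 mm) begins 54 mm behind the grasp point. The pads swing forward as they close: fully open they stand 13 mm farther back than shut.
Start: joints at [-1.367, 0.377, 0.081, 1.274, 0, 1.46], TCP at [0.177, -0.547, 0.304] pointing down, gripper open.
Joint ranges: [-2.72, 2.72], [-0.84, 1.66], [-1.02, 1.22], [-1.77, 2.12], [-1.37, 1.28], [-3.14, 3.14]. Speed limits (rad/s): [2.57, 2.57, 3.14, 3.14, 3.14, 3.14].

INTERFACE

Orientations are given as a rotation vector (axis times angle).
In Python, from workcell import state, grab_frame, camera_model, close_job, masks_of, tip_extent gives the robot as it stands.
- The arm moves only by the tool drive_tool, never from a script. Its argument "rows" is a list of rows, each a list of 7 numbers: the shift along the tool's x, y, z in cm, then the turn, a rotation vector about the tool's x, y, z in rad, then the finger opening in cm, from 0 to 8.54. A call has 1 to 8 rows; each row shifts and turns the commanded pose from where the row before left it, along the tool's axes as they then stand; what a row does not reach is not made up. A row lasts 1/12 s, in which the tool goes at most 41.7 mm and 7.16 degrees, less where a joint would pass 70% of its speed; a pose out of reach is approached as far as the arm can. A call with a gripper value outside its range is refused whole. The fingers move at their own pace and stop on an object; "newtons" is the grip in N (left out, the last holds). Time passes only in rows, so rows that do not move let the fingers close. It gives the time, the measured TCP pose, the force, the opening and the grip force at its end, in the units of the state.
- state(): the state, without advancing time (a new reading comes with each control period).
- grab_frame(name): name is "side" or "top"; returns the picture (400x640x3 uint8, blue, green, red); there is no depth.
- camera_model(name): a dict with "camera_matrix" (3x3 intrinsics, pixels), "origin" and "rotation" of the camera in the world. Camera axes: x right, y down, z forward; pixel columns grow to the right and rows downward; lengths in m; the calibration is good to about 2 mm. A picture is of the moment at which its call begins. camera_model takes no time and is no camera call.
- close_job(): hands the job in; it is judged then, once.
Trained networks look in the newest picture that a camera, given by its name, has taken for a name from the list of things; names that differ only in an ending like _2 or _b are one class to them, and where a whole thing is asked for, a point or a joint stands for the part that bears it (a point fixed in the world has none). Each returns a list of dicts, best first, with "conf" (0 to 1); they miss things now and then, are a little off and sometimes report something else, mostly with a low value. They report only what shows in the picture. A call takes as long as a camera call. They do not tell look-alikes from the thing itself.
- masks_of(camera, thing): "pixels" (400x640 bool, what is visible of it) and "at" ([column, row] in pixels, amid what is visible of it).
The state is a dict: "t": time; "q": joint angles; "dq": joint speeds; "joint_efforts": joint torques, N m; "position": TCP position; "tool_rot": TCP orientation; "wrist_force": force on the tool from outside, world axes, zero at the start; "ft_torque": the same for the moment, N m; "grip_width": finger opening in m; "grasp_force": force on a finger pad.
Only numpy, scipy, OpenCV 4.12 (cv2) and the standard library are available. Lean on these libraries where they do the work, as an engineer would, in place of code of your own. Each camera call takes 0.05 s, during which the arm holds its last target. There are 200 camera calls.

## Working session

There is one attempt and no reset: what is moved stays moved. The work goes in short steps, Python scripts to look and compute and a tool call to move; the robot and the scene stay as the last step left them, time stands still between calls to the robot, and variables do not carry over. Pictures are saved under pics/ and viewed, at most 10 in all, crops included, and the job is handed in when it is done.

Besides the shell and the picture viewer there is one more tool, called in YAML: its name, and indented under it one key for each argument. drive_tool: Moves the arm, as the interface text tells. Its arguments: {"type":"object","properties":{"rows":{"type":"array","items":{"type":"array","items":{"type":"number"}}},"newtons":{"type":"number"}},"required":["rows"]}

```bash
mkdir -p pics; python3 - <<'E'
from workcell import *
import cv2,numpy as np
s=state();print(s['t'],s['position'],s['tool_rot'],tip_extent)
ims=[]
for c in ['side','top']:
    im=grab_frame(c);cv2.imwrite(f'pics/{c}0.png',im)
    m=camera_model(c);print(c,m['camera_matrix'],m['origin'],m['rotation'])
    for n in ['footed_mouth','tall_mid','short_mid','carriage_clock','wristwatch','jade_ornament','fob_seal']:
        for d in masks_of(c,n):
            r,cc=np.nonzero(d['pixels']);print(n,round(d['conf'],2),d['at'],(cc.min(),r.min(),cc.max(),r.max()) if len(r) else None)
E
```

```text
0.0 [ 0.17739733 -0.54641953  0.30295644] [-3.10098400e+00 -4.90597037e-01  2.08133961e-04] 0.0726
side [[462.87236616   0.         312.57140456]
 [  0.         462.87236616 200.79317985]
 [  0.           0.           1.        ]] [0.31878762 0.59955401 0.8585355 ] [-0.38305328  2.79039246 -1.08991141]
footed_mouth 0.6 [283.2, 328.1] (np.int64(265), np.int64(295), np.int64(307), np.int64(353))
tall_mid 0.8 [337.0, 170.3] (np.int64(327), np.int64(154), np.int64(352), np.int64(198))
short_mid 0.89 [326.5, 249.0] (np.int64(314), np.int64(230), np.int64(342), np.int64(269))
short_mid 0.89 [365.7, 318.2] (np.int64(350), np.int64(299), np.int64(383), np.int64(342))
short_mid 0.79 [279.7, 229.1] (np.int64(261), np.int64(211), np.int64(289), np.int64(248))
short_mid 0.69 [384.0, 273.7] (np.int64(370), np.int64(256), np.int64(399), np.int64(296))
carriage_clock 0.77 [295.4, 118.3] (np.int64(281), np.int64(91), np.int64(314), np.int64(150))
wristwatch 0.6 [195.1, 306.1] (np.int64(174), np.int64(284), np.int64(214), np.int64(327))
jade_ornament 0.92 [272.9, 175.7] (np.int64(261), np.int64(153),
[... 452 characters left out ...]
np.int64(197), np.int64(200), np.int64(232), np.int64(232))
tall_mid 0.87 [366.1, 210.6] (np.int64(355), np.int64(198), np.int64(379), np.int64(222))
short_mid 0.95 [270.9, 274.0] (np.int64(259), np.int64(262), np.int64(283), np.int64(287))
short_mid 0.74 [292.4, 177.9] (np.int64(281), np.int64(165), np.int64(304), np.int64(190))
short_mid 0.57 [226.5, 273.2] (np.int64(214), np.int64(260), np.int64(241), np.int64(283))
carriage_clock 0.93 [432.7, 148.6] (np.int64(403), np.int64(122), np.int64(458), np.int64(173))
wristwatch 0.68 [213.8, 147.2] (np.int64(200), np.int64(134), np.int64(230), np.int64(159))
fob_seal 0.72 [308.8, 259.8] (np.int64(302), np.int64(253), np.int64(316), np.int64(267))
```

View pics/side0.png

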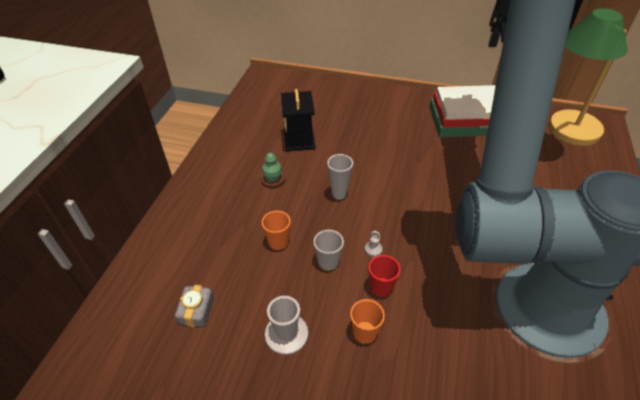

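View pics/top0.png

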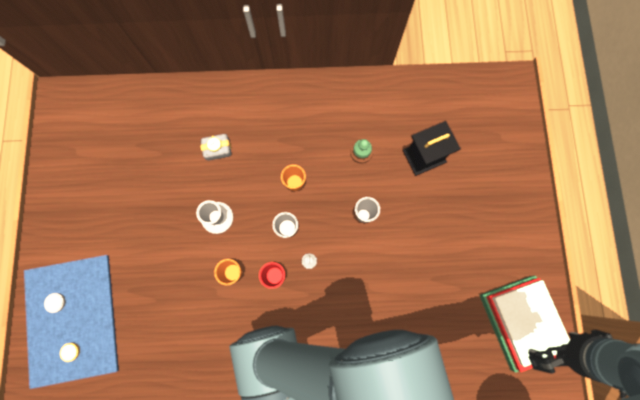

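Look-alikes for short: silver, side (328,250) / top (285,226), which is the one I want. Orange ones are at side (277,230) and (367,322), red at (383,277). Tall is at side (340,175) / top (367,210). Footed is at side (284,322) / top (209,212) with its foot at (216,218).

```bash
cat > h.py <<'E'
import cv2,numpy as np
from workcell import *
from scipy.optimize import minimize
CM={c:camera_model(c) for c in ['side','top']}
def proj(c,P):
    m=CM[c];R=np.array(m['rotation'],float)
    if R.shape==(3,): R=cv2.Rodrigues(R)[0]
    p=(np.asarray(P,float)-m['origin'])@R@np.array(m['camera_matrix']).T
    return p[...,:2]/p[...,2:]
def ray(c,uv,z):
    m=CM[c];R=np.array(m['rotation'],float)
    if R.shape==(3,): R=cv2.Rodrigues(R)[0]
    d=R@np.linalg.inv(m['camera_matrix'])@[uv[0],uv[1],1];o=np.array(m['origin'])
    return o+d*(z-o[2])/d[2]
A=np.linspace(0,2*np.pi,48)
ring=lambda x,y,z,r:np.c_[x+r*np.cos(A),y+r*np.sin(A),0*A+z]
T=np.tan(np.radians(7))
# each model: list of convex pieces, each [(z,r),...]
MOD={'tall':[[(0,.0175),(.11,.031)]],'short':[[(0,.023),(.075,.0325)]],
 'footed':[[(0,.043),(.006,.043)],[(.006,.0308-.089*T),(.095,.0308)]]}
S=4
def sil(c,name,x,y,z0=0,box=None):
    u0,v0,u1,v1=box;im=np.zeros(((v1-v0)*S,(u1-u0)*S),np.uint8)
    for pc in MOD[name]:
        p=proj(c,np.vstack([ring(x,y,z+z0,r) for z,r in pc]))
        h=cv2.convexHull(((p-[u0-.5,v0-.5])*S*16).astype(np.int32))
        cv2.fillConvexPoly(im,h,255,shift=4)
    return cv2.resize(im,(u1-u0,v1-v0),interpolation=cv2.INTER_AREA)/255.
def silver(im):
    f=im.astype(int);mx=f.max(2);mn=f.min(2)
    return (((mx-mn)<.33*mx)&(mx>60)).astype(float)
def fit(c,name,im,x0,z0=0):
    p=proj(c,[[*x0,z0+.04]])[0].astype(int);b=(p[0]-38,p[1]-42,p[0]+38,p[1]+42)
    m=silver(im)[b[1]:b[3],b[0]:b[2]].astype(np.uint8)
    n,l,st,ce=cv2.connectedComponentsWithStats(m)
    s0=sil(c,name,*x0,z0,b)>.5
    k=max(range(1,n),key=lambda i:((l==i)&s0).sum());mm=(l==k).astype(np.uint8)
    cs,_=cv2.findContours(mm,cv2.RETR_EXTERNAL,cv2.CHAIN_APPROX_NONE);cv2.drawContours(mm,cs,-1,1,-1)
    f=lambda q:np.abs(sil(c,name,*q,z0,b)-mm).sum()/mm.sum()
    r=minimize(f,x0,method='Nelder-Mead',options=dict(initial_simplex=np.array(x0)+[[0,0],[.012,0],[0,.012]],xatol=1e-4))
    return r.x,r.fun
E
python3 - <<'E'
from h import *
for n,t,z,s in [('tall',(367,210),.11,0),('short',(285,226),.075,0),('footed',(209,212),.095,0)]:
    x0=ray('top',t,z)[:2];print(n,x0.round(4))
    for c in CM:
        r=fit(c,n,cv2.imread(f'pics/{c}0.png'),x0);print(c,r[0].round(4),round(r[1],3))
for n,uv,z in [('clock',(440,143),.15),('jade',(363,146),.09),('jadebase',(361,154),.01),('seal',(309,262),.0),('watch',(214,147),.03),('or1',(293,177),.075),('or2',(228,272),.075),('red',(272,275),.075)]: print(n,ray('top',uv,z).round(3))
E
```

```text
tall [ 0.4934 -0.2027]
side [ 0.4989 -0.2015] 0.041
top [ 0.4972 -0.2029] 0.051
short [0.4651 0.0065]
side [0.4719 0.0087] 0.033
top [0.4697 0.0071] 0.051
footed [0.5054 0.1974]
side [0.5075 0.2011] 0.026
top [0.5062 0.2001] 0.038
clock [ 0.649 -0.39   0.15 ]
jade [ 0.668 -0.205  0.09 ]
jadebase [ 0.67  -0.207  0.01 ]
seal [ 0.375 -0.051  0.   ]
watch [0.699 0.203 0.03 ]
or1 [ 0.594 -0.017  0.075]
or2 [0.354 0.152 0.075]
red [0.342 0.042 0.075]
```

drive_tool:
  rows:
    - [0,0,0,0,0,-0.12,8.5]
    - [0,0,0,0,0,-0.12,8.5]
    - [0,0,0,0,0,-0.12,8.5]
    - [0,0,0,0,0,-0.12,8.5]
    - [0,0,0,0,0,0,8.5]

```text
t: 1.22
position: [0.1775, -0.5469, 0.3039]
tool_rot: [2.896, 1.217, -0.0]
wrist_force: [0.5, -0.4, -0.1]
grip_width: 0.0851
grasp_force: 0.0
```

```bash
cat >> h.py <<'E'
def go(x,y,z):
    s=state();R=cv2.Rodrigues(np.array(s['tool_rot'],float))[0]
    d=R.T@(np.array([x,y,z])-s['position'])*100
    print('t',round(s['t'],2),'pos',np.round(s['position'],4),'shift cm',d.round(2),'zaxis',R[:,2].round(4),'yaw',np.arctan2(R[1,0],R[0,0]).round(3),'F',np.round(s['wrist_force'],2),'w',s['grip_width'],'g',s['grasp_force'],'q6',round(s['q'][5],2))
E
python3 -c "
from h import *
go(.498,-.2022,.25)"
```

```text
t 1.22 pos [ 0.1775 -0.5469  0.3039] shift cm [47.06 -1.23  5.39] zaxis [ 0.e+00 -1.e-04 -1.e+00] yaw 0.796 F [ 0.48 -0.36 -0.09] w 0.0850851407404893 g 0.0 q6 0.98
```

drive_tool:
  rows:
    - [2.9,-0.08,0.3,0,0,0,8.5]
    - [2.9,-0.08,0.3,0,0,0,8.5]
    - [2.9,-0.08,0.3,0,0,0,8.5]
    - [2.9,-0.08,0.3,0,0,0,8.5]
    - [2.9,-0.08,0.3,0,0,0,8.5]
    - [2.9,-0.08,0.3,0,0,0,8.5]
    - [2.9,-0.08,0.3,0,0,0,8.5]
    - [2.9,-0.08,0.3,0,0,0,8.5]

```text
t: 1.88
position: [0.3364, -0.3759, 0.28]
tool_rot: [2.899, 1.209, 0.0]
wrist_force: [0.7, 0.2, -0.6]
grip_width: 0.0848
grasp_force: 0.0
```

drive_tool:
  rows:
    - [2.9,-0.08,0.3,0,0,0,8.5]
    - [2.9,-0.08,0.3,0,0,0,8.5]
    - [2.9,-0.08,0.3,0,0,0,8.5]
    - [2.9,-0.08,0.3,0,0,0,8.5]
    - [2.9,-0.08,0.3,0,0,0,8.5]
    - [2.9,-0.08,0.3,0,0,0,8.5]
    - [2.5,-0.08,0.3,0,0,0,8.5]
    - [0,0,0,0,0,0,8.5]

```text
t: 2.55
position: [0.4733, -0.2281, 0.2584]
tool_rot: [-2.895, -1.217, -0.002]
wrist_force: [-0.3, 0.4, -0.1]
grip_width: 0.0847
grasp_force: 0.0
```

```bash
python3 -c "
from h import *
im=grab_frame('side');cv2.imwrite('pics/side1.png',cv2.resize(im[60:260,220:460],None,fx=3,fy=3))
print(fit('side','tall',im,(.498,-.2022)))
go(.498,-.2022,.146)"
```

```text
(array([ 0.49857604, -0.19997922]), np.float64(0.04177010253642741))
t 2.6 pos [ 0.4721 -0.2296  0.2586] shift cm [ 3.77 -0.07 11.26] zaxis [-3.e-04  2.e-04 -1.e+00] yaw 0.795 F [-0.73  0.07  1.06] w 0.08514163807820932 g 0.0 q6 1.77
```

View pics/side1.png

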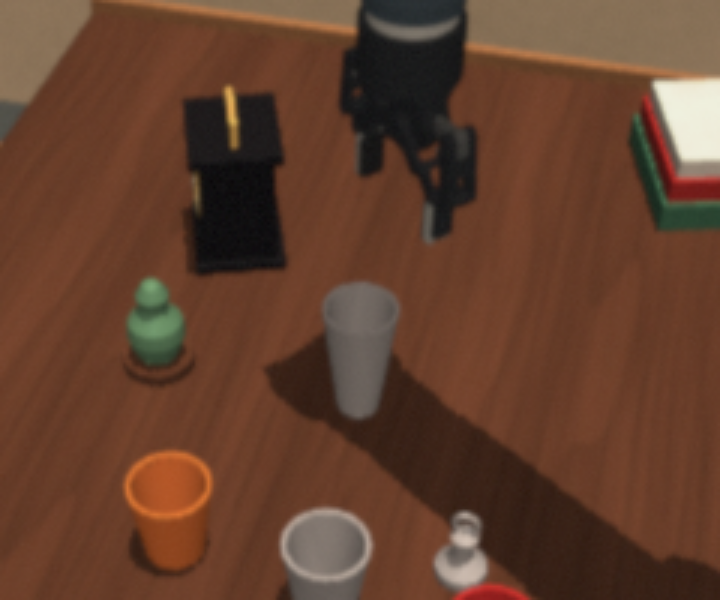

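The crop shows the tall tumbler, upright, at crop (360,350). The open gripper is above and behind it, with free space around.

drive_tool:
  rows:
    - [1.9,0,0,0,0,0,8.5]
    - [1.9,-0.07,0,0,0,0,8.5]
    - [0,0,2,0,0,0,8.5]
    - [0,0,2,0,0,0,8.5]
    - [0,0,2,0,0,0,8.5]
    - [0,0,2,0,0,0,8.5]
    - [0,0,2,0,0,0,8.5]
    - [0,0,0,0,0,0,8.5]

```text
t: 3.27
position: [0.4944, -0.2033, 0.1553]
tool_rot: [-2.895, -1.208, 0.007]
wrist_force: [-1.0, 0.7, -0.6]
grip_width: 0.085
grasp_force: 0.0
```

```bash
python3 -c "
from h import *
go(.498,-.2015,.144)"
```

```text
t 3.27 pos [ 0.4944 -0.2033  0.1553] shift cm [0.39 0.14 1.13] zaxis [-0.0062  0.0028 -1.    ] yaw 0.791 F [-0.96  0.67 -0.59] w 0.08501004406343013 g 0.0 q6 1.84
```

drive_tool:
  rows:
    - [0.2,0,0.6,0,0,0,8.5]
    - [0.1,0,0.5,0,0,0,8.5]
    - [0,0,0,0,0,0,8.5]

```text
t: 3.52
position: [0.4996, -0.2018, 0.1481]
tool_rot: [2.897, 1.213, 0.001]
wrist_force: [-0.1, -0.0, -0.0]
grip_width: 0.0851
grasp_force: 0.0
```

drive_tool:
  rows:
    - [0,0,0,0,0,0,5]
    - [0,0,0,0,0,0,5]
    - [0,0,0,0,0,0,5]
    - [0,0,0,0,0,0,5]
    - [0,0,0,0,0,0,5]
    - [0,0,0,0,0,0,5]
  newtons: 25

```text
t: 4.02
position: [0.5, -0.2018, 0.1492]
tool_rot: [2.896, 1.214, 0.002]
wrist_force: [-1.7, 0.2, 5.9]
grip_width: 0.0603
grasp_force: 26.6
```

```bash
python3 -c "
from h import *
im=grab_frame('side');cv2.imwrite('pics/side2.png',cv2.resize(im[60:260,220:460],None,fx=3,fy=3))
go(.498,-.2022,.264)"
```

```text
t 4.07 pos [ 0.5    -0.2018  0.1492] shift cm [ -0.17  -0.09 -11.48] zaxis [ 0.0019 -0.001  -1.    ] yaw 0.794 F [-1.07  0.78  6.64] w 0.06010877519584704 g 26.55187441734597 q6 1.85
```

View pics/side2.png

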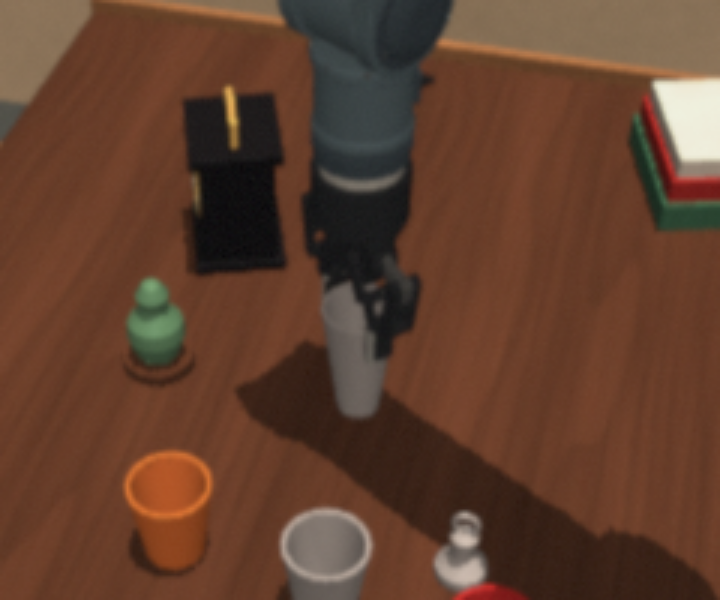

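The crop shows both fingers around the tall rim and the tumbler still upright. Lifting.

drive_tool:
  rows:
    - [0,0,-0.5,0,0,0,5]
    - [0,0,-1,0,0,0,5]
    - [0,0,-2,0,0,0,5]
    - [0,0,-2,0,0,0,5]
    - [0,0,-2,0,0,0,5]
    - [0,0,-2,0,0,0,5]
    - [0,0,-2,0,0,0,5]
    - [0,0,-1,0,0,0,5]

```text
t: 4.73
position: [0.5, -0.2018, 0.2759]
tool_rot: [2.895, 1.213, 0.003]
wrist_force: [0.4, -0.5, -2.6]
grip_width: 0.0596
grasp_force: 28.0
```

```bash
python3 -c "
from h import *
go(.5068,.2005,.270)"
```

```text
t 4.73 pos [ 0.5    -0.2018  0.2759] shift cm [ 29.16 -27.73   0.52] zaxis [ 0.0029 -0.0017 -1.    ] yaw 0.794 F [ 0.39 -0.46 -2.56] w 0.05959749006487311 g 27.97066055587493 q6 1.85
```

drive_tool:
  rows:
    - [0.8,-0.75,0,0,0,0,5]
    - [1.7,-1.6,0,0,0,0,5]
    - [1.8,-1.7,0,0,0,0,5]
    - [1.8,-1.7,0,0,0,0,5]
    - [1.8,-1.7,0,0,0,0,5]
    - [1.8,-1.7,0,0,0,0,5]
    - [1.8,-1.7,0,0,0,0,5]
    - [1.8,-1.7,0,0,0,0,5]

```text
t: 5.4
position: [0.5019, -0.0166, 0.2714]
tool_rot: [-2.896, -1.214, 0.003]
wrist_force: [0.6, 0.0, -2.5]
grip_width: 0.0602
grasp_force: 28.0
```

drive_tool:
  rows:
    - [1.8,-1.7,0,0,0,0,5]
    - [1.8,-1.7,0,0,0,0,5]
    - [1.8,-1.7,0,0,0,0,5]
    - [1.8,-1.7,0,0,0,0,5]
    - [1.8,-1.7,0,0,0,0,5]
    - [1.8,-1.7,0,0,0,0,5]
    - [1.8,-1.7,0,0,0,0,5]
    - [1,-1,0,0,0,0,5]

```text
t: 6.07
position: [0.5051, 0.1716, 0.2713]
tool_rot: [-2.894, -1.217, 0.003]
wrist_force: [0.6, -0.3, -2.4]
grip_width: 0.0598
grasp_force: 28.1
```

```bash
python3 -c "
from h import *
go(.5068,.2005,.270)"
```

```text
t 6.07 pos [0.5051 0.1716 0.2713] shift cm [ 2.18 -1.9   0.13] zaxis [-0.0027  0.001  -1.    ] yaw 0.796 F [ 0.65 -0.29 -2.36] w 0.05982536121029056 g 28.0863412481267 q6 2.55
```

drive_tool:
  rows:
    - [1.1,-0.95,0,0,0,0,5]
    - [1,-0.9,0,0,0,0,5]
    - [0,0,0,0,0,0,5]
    - [0,0,0,0,0,0,5]

```text
t: 6.4
position: [0.5073, 0.1972, 0.2719]
tool_rot: [2.896, 1.216, -0.003]
wrist_force: [0.0, -1.0, -2.5]
grip_width: 0.0598
grasp_force: 28.1
```

```bash
python3 - <<'E'
from h import *
go(.5068,.2005,.270)
p=state()['position'];o=[]
for c,uv in [('side',(284,270)),('top',(205,205))]:
    im=grab_frame(c)
    print(c,fit(c,'footed',im,(.5068,.2005)))
    u,v=uv;k=5;cr=cv2.resize(im[v-60:v+60,u-40:u+40],None,fx=k,fy=k,interpolation=cv2.INTER_CUBIC)
    z0=p[2]-.1485
    for x,y,z,r,col in [(.5068,.2005,.095,.0308,(0,255,0)),(p[0],p[1],z0,.0175,(0,255,255)),(p[0],p[1],z0+.11,.031,(0,255,255))]:
        q=((proj(c,ring(x,y,z,r))-[u-40-.5,v-60-.5])*k).astype(np.int32);cv2.polylines(cr,[q],True,col,1)
    o.append(cr)
cv2.imwrite('pics/over1.png',np.hstack(o)[:600])
E
```

```text
t 6.4 pos [0.5073 0.1972 0.2719] shift cm [ 0.2  -0.27  0.19] zaxis [-0.0016 -0.001  -1.    ] yaw 0.795 F [ 0.04 -1.   -2.48] w 0.059778650713660245 g 28.09355156030506 q6 2.6
side (array([0.50757065, 0.20108079]), np.float64(0.14528616505477027))
top (array([0.50640144, 0.20009292]), np.float64(0.22473246925889))
```

View pics/over1.png

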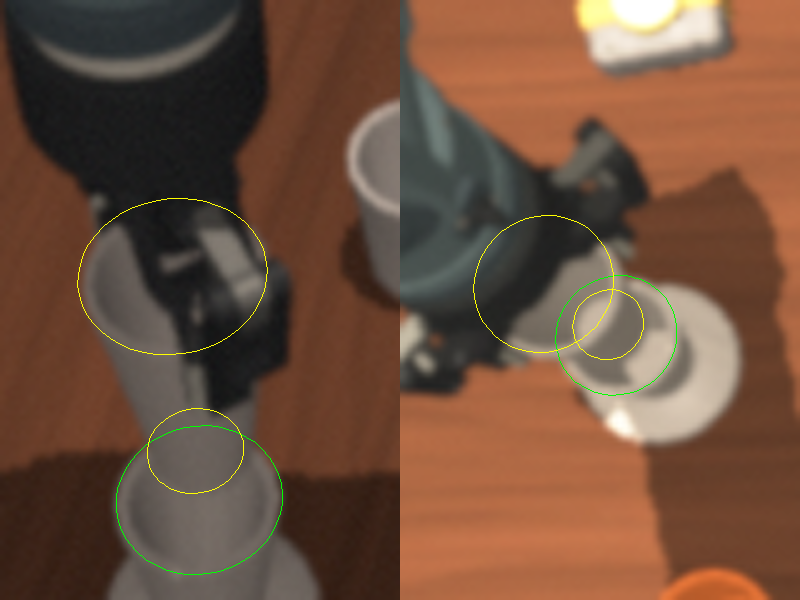

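The overlay shows the tall tumbler's bottom over the mouth, and the held tumbler slightly to −x of the prediction. I'll fit it on the unobstructed edges.

```bash
cat >> h.py <<'E'
def fitheld(name,ims,x0,z0,rois,fitz=True):
    # rois: camera -> (u0,v0,u1,v1) where only the held cup's free edge shows
    M={c:silver(ims[c])[r[1]:r[3],r[0]:r[2]] for c,r in rois.items()}
    def f(q): return sum(np.abs(sil(c,name,q[0],q[1],q[2] if fitz else z0,rois[c])-M[c]).sum() for c in rois)
    s=np.array([*x0,z0]);s=s if fitz else s[:2]
    r=minimize(f,s,method='Nelder-Mead',options=dict(initial_simplex=s+.008*np.vstack([0*s,np.eye(len(s))])-.002,xatol=1e-4))
    return r.x.round(4),f(s).round(1),round(r.fun,1)
E
python3 - <<'E'
from h import *
ims={c:grab_frame(c) for c in CM}
p=state()['position'];print(p)
rois={'side':(254,250,278,290),'top':(186,207,194,224)}
print(fitheld('tall',ims,p[:2],p[2]-.1485,rois))
print(fitheld('tall',ims,p[:2],p[2]-.1485,rois,False))
print(fitheld('tall',ims,p[:2],p[2]-.1485,{'side':rois['side']},False))
for c,r in rois.items(): print('\n'.join(''.join('#' if v else '.' for v in w) for w in silver(ims[c])[r[1]:r[3]:2,r[0]:r[2]]))
E
```

```text
[0.50792174 0.19597781 0.27270782]
(array([0.5043, 0.1987, 0.1224]), np.float64(217.1), np.float64(165.5))
(array([0.504 , 0.1989]), np.float64(217.1), np.float64(165.1))
(array([0.5043, 0.1984]), np.float64(190.3), np.float64(147.3))
........###.............
.........#..............
.........#..##..........
.........#######........
.........#######........
........#########.......
.......###########....##
.......###########......
.......############.....
.......#############....
.......###############..
........################
.........###############
..........##############
...........#############
............############
.............###########
.............###########
..............##########
...............#########
...#####
..######
########
########
########
####....
........
........
........
```

drive_tool:
  rows:
    - [0.3,0.05,0,0,0,0,5]
    - [0,0,1.2,0,0,0,5]
    - [0,0,1.2,0,0,0,5]
    - [0,0,1.2,0,0,0,5]
    - [0,0,1.2,0,0,0,5]
    - [0,0,1,0,0,0,5]
    - [0,0,0.5,0,0,0,5]
    - [0,0,0,0,0,0,5]

```text
t: 7.27
position: [0.5099, 0.1981, 0.2086]
tool_rot: [-2.897, -1.214, 0.004]
wrist_force: [0.1, -0.6, -1.9]
grip_width: 0.0597
grasp_force: 28.1
```

```bash
python3 -c "
from h import *
go(.509,.2005,.1775)
ims={c:grab_frame(c) for c in CM}
print(fit('side','footed',ims['side'],(.5068,.2005)))
p=state()['position']
c='side';u,v=284,300;k=6;cr=cv2.resize(ims[c][v-50:v+50,u-45:u+45],None,fx=k,fy=k,interpolation=cv2.INTER_CUBIC)
cv2.imwrite('pics/in1.png',cr)"
```

```text
t 7.27 pos [0.5099 0.1981 0.2086] shift cm [ 0.12 -0.23  3.11] zaxis [-2.3e-03 -6.0e-04 -1.0e+00] yaw 0.793 F [ 0.08 -0.58 -1.91] w 0.05974660676630813 g 28.11109449248761 q6 2.6
(array([0.50753405, 0.2016912 ]), np.float64(0.22058050044475383))
```

View pics/in1.png

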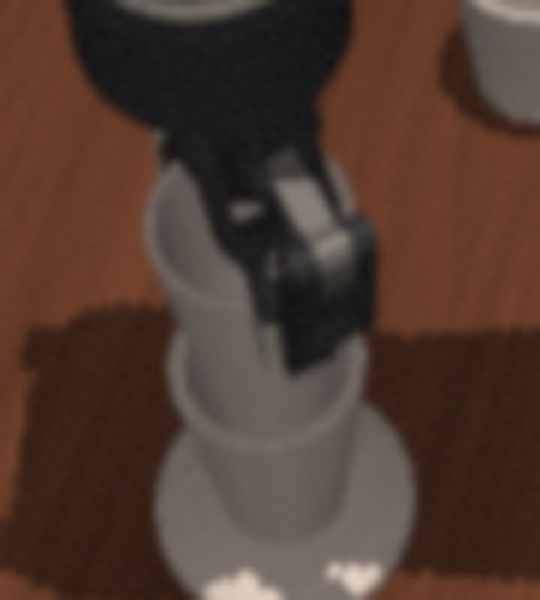

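The tall tumbler is in the mouth and looks about 3 mm to image-left of centre. I'll quantify that.

```bash
python3 - <<'E'
from h import *
ims={c:grab_frame(c) for c in CM}
p=state()['position'];print(p)
print('px per 10mm x,y',proj('side',[[.5168,.2005,.095],[.5068,.2105,.095]])-proj('side',[[.5068,.2005,.095]]))
r={'side':(256,276,278,303)}
print('\n'.join(''.join('#' if v else '.' for v in w) for w in silver(ims['side'])[276:303:2,256:278]))
for z in (.058,.061): print(fitheld('tall',ims,p[:2],z,r,False))
E
```

```text
[0.5111204  0.19857412 0.21070767]
px per 10mm x,y [[-5.1069581  -1.27898149]
 [-1.73194947  4.68279556]]
.........#.#..........
.........#####........
........#######.......
.......#########......
.......##########....#
......###########.....
.......###########....
.......############...
.......##############.
........##############
.........#############
..........############
...........###########
...........###########
(array([0.5101, 0.1959]), np.float64(121.3), np.float64(99.1))
(array([0.5091, 0.1978]), np.float64(124.4), np.float64(99.1))
```

drive_tool:
  rows:
    - [0,-0.3,0,0,0,0,5]
    - [0,0,0.6,0,0,0,5]
    - [0,0,0.6,0,0,0,5]
    - [0,0,0.5,0,0,0,5]
    - [0,0,0.3,0,0,0,5]
    - [0,0,0,0,0,0,5]
    - [0,0,0,0,0,0,5]

```text
t: 8.05
position: [0.5081, 0.2005, 0.1894]
tool_rot: [-2.897, -1.214, 0.001]
wrist_force: [-0.3, -0.3, -2.6]
grip_width: 0.0601
grasp_force: 28.1
```

drive_tool:
  rows:
    - [0,0,0.2,0,0,0,5]
    - [0,0,0.1,0,0,0,5]
    - [0,0,0,0,0,0,5]
    - [0,0,0,0,0,0,5]

```text
t: 8.38
position: [0.5084, 0.2006, 0.1869]
tool_rot: [2.897, 1.214, 0.0]
wrist_force: [0.4, 0.3, -2.5]
grip_width: 0.06
grasp_force: 28.1
```

drive_tool:
  rows:
    - [0,0,0.15,0,0,0,5]
    - [0,0,0.15,0,0,0,5]
    - [0,0,0,0,0,0,5]
    - [0,0,0,0,0,0,5]

```text
t: 8.72
position: [0.5083, 0.2006, 0.1838]
tool_rot: [-2.897, -1.214, 0.0]
wrist_force: [0.7, 0.4, -2.8]
grip_width: 0.0602
grasp_force: 28.1
```

drive_tool:
  rows:
    - [0,0,0.1,0,0,0,5]
    - [0,0,0.1,0,0,0,5]
    - [0,0,0,0,0,0,5]
    - [0,0,0,0,0,0,5]

```text
t: 9.05
position: [0.5084, 0.2008, 0.1819]
tool_rot: [-2.897, -1.214, -0.001]
wrist_force: [0.7, 1.5, -1.4]
grip_width: 0.0598
grasp_force: 28.2
```

drive_tool:
  rows:
    - [0,0,0.1,0,0,0,5]
    - [0,0,0,0,0,0,5]
    - [0,0,0,0,0,0,5]

```text
t: 9.3
position: [0.5086, 0.2008, 0.1812]
tool_rot: [-2.897, -1.215, -0.001]
wrist_force: [0.1, 2.9, 1.8]
grip_width: 0.0602
grasp_force: 28.3
```

drive_tool:
  rows:
    - [0,0,0.1,0,0,0,5]
    - [0,0,0,0,0,0,5]
    - [0,0,0,0,0,0,5]

```text
t: 9.55
position: [0.5087, 0.2007, 0.1803]
tool_rot: [2.897, 1.215, 0.001]
wrist_force: [-0.7, 2.3, 2.8]
grip_width: 0.0601
grasp_force: 28.4
```

drive_tool:
  rows:
    - [0.08,-0.08,0,0,0,0,5]
    - [0,0,0,0,0,0,5]
    - [0,0,0,0,0,0,5]

```text
t: 9.8
position: [0.5086, 0.2014, 0.1801]
tool_rot: [2.896, 1.214, 0.0]
wrist_force: [-0.5, 1.7, 3.1]
grip_width: 0.06
grasp_force: 28.4
```

drive_tool:
  rows:
    - [0,0,0.06,0,0,0,5]
    - [0,0,0,0,0,0,5]
    - [0,0,0,0,0,0,5]

```text
t: 10.05
position: [0.5087, 0.2015, 0.1799]
tool_rot: [2.897, 1.214, 0.001]
wrist_force: [-1.0, 0.6, 5.8]
grip_width: 0.0601
grasp_force: 28.6
```

drive_tool:
  rows:
    - [0,0,-0.03,0,0,0,5.8]
    - [0,0,0,0,0,0,6.1]
    - [0,0,0,0,0,0,6.6]
    - [0,0,0,0,0,0,7.5]
    - [0,0,0,0,0,0,8.5]
    - [0,0,0,0,0,0,8.5]
    - [0,0,0,0,0,0,8.5]

```text
t: 10.63
position: [0.5082, 0.2016, 0.1793]
tool_rot: [2.897, 1.214, -0.001]
wrist_force: [-0.4, -0.2, 0.2]
grip_width: 0.0852
grasp_force: 0.0
```

drive_tool:
  rows:
    - [0,0,-1,0,0,0,8.5]
    - [0,0,-2,0,0,0,8.5]
    - [0,0,-2,0,0,0,8.5]
    - [0,0,-2,0,0,0,8.5]
    - [0,0,-2,0,0,0,8.5]
    - [0,0,0,0,0,0,8.5]

```text
t: 11.13
position: [0.5104, 0.2023, 0.2746]
tool_rot: [2.896, 1.214, 0.012]
wrist_force: [0.6, 0.4, 0.3]
grip_width: 0.0848
grasp_force: 0.0
```

```bash
python3 - <<'E'
from h import *
go(.4708,.008,.27)
E
```

```text
t 11.13 pos [0.5104 0.2023 0.2746] shift cm [-16.63  10.8    0.4 ] zaxis [ 0.0076  0.0019 -1.    ] yaw 0.794 F [0.62 0.36 0.31] w 0.08477965373133885 g 0.0 q6 2.61
```

Up to above the short one.

drive_tool:
  rows:
    - [-2.1,1.35,0,0,0,0,8.5]
    - [-2.1,1.35,0,0,0,0,8.5]
    - [-2.1,1.35,0,0,0,0,8.5]
    - [-2.1,1.35,0,0,0,0,8.5]
    - [-2.1,1.35,0,0,0,0,8.5]
    - [-2.1,1.35,0,0,0,0,8.5]
    - [-2.1,1.35,0,0,0,0,8.5]
    - [-1.9,1.35,0,0,0,0,8.5]

```text
t: 11.8
position: [0.4682, 0.0064, 0.2695]
tool_rot: [2.897, 1.214, -0.001]
wrist_force: [1.0, 0.0, -0.3]
grip_width: 0.085
grasp_force: 0.0
```

```bash
python3 - <<'E'
from h import *
MOD['nest']=MOD['footed']+[[(.029,.0175),(.139,.031)]]
o=[]
for c in CM:
    im=grab_frame(c)
    print(c,'nest',fit(c,'nest',im,(.5068,.2005)),'short',fit(c,'short',im,(.4705,.008)))
    u,v=proj(c,[[.5068,.2005,.09]])[0].astype(int);k=5
    cr=cv2.resize(im[v-50:v+50,u-40:u+40],None,fx=k,fy=k,interpolation=cv2.INTER_CUBIC)
    q=((proj(c,ring(.5068,.2005,.139,.031))-[u-40.5,v-50.5])*k).astype(np.int32);cv2.polylines(cr,[q],True,(0,255,0),1)
    o.append(cr)
cv2.imwrite('pics/nest1.png',np.hstack(o))
go(.4708,.008,.112)
E
```

```text
side nest (array([0.50766271, 0.20079744]), np.float64(0.024440371049269567)) short (array([0.47153452, 0.01029031]), np.float64(0.032066522944256236))
top nest (array([0.50947404, 0.1983455 ]), np.float64(0.762614436392707)) short (array([0.47208496, 0.07245166]), np.float64(0.8519055032830164))
t 11.9 pos [0.4683 0.0052 0.2695] shift cm [ 0.39 -0.03 15.75] zaxis [-5.0e-04 -1.1e-03 -1.0e+00] yaw 0.79 F [-0.82  0.34  0.6 ] w 0.08495325607544767 g 0.0 q6 2.23
```

View pics/nest1.png

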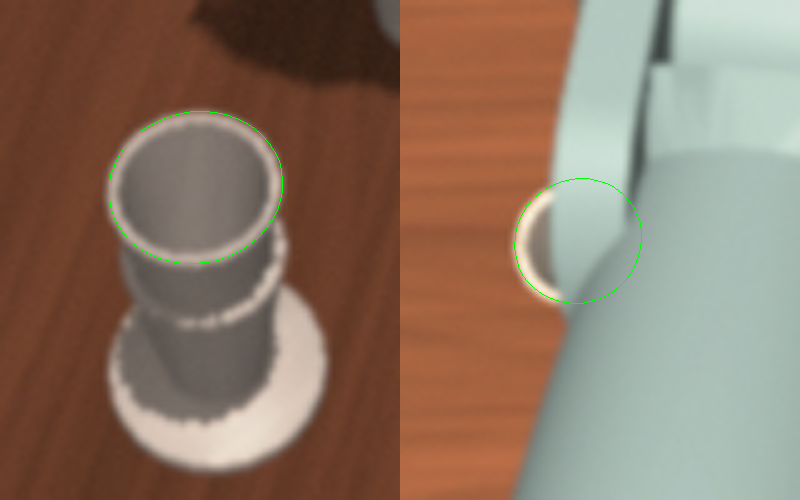

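Side view: the tall tumbler hangs upright in the footed one, and its rim matches the expected green ring at (195,187). Next is the short one.

drive_tool:
  rows:
    - [0.4,0,1,0,0,0,8.5]
    - [0,0,2,0,0,0,8.5]
    - [0,0,2,0,0,0,8.5]
    - [0,0,2,0,0,0,8.5]
    - [0,0,2,0,0,0,8.5]
    - [0,0,2,0,0,0,8.5]
    - [0,0,1,0,0,0,8.5]
    - [0,0,0,0,0,0,8.5]

```text
t: 12.57
position: [0.4697, 0.012, 0.1464]
tool_rot: [-2.893, -1.216, 0.008]
wrist_force: [0.4, -0.9, -0.4]
grip_width: 0.0851
grasp_force: 0.0
```

```bash
python3 - <<'E'
from h import *
go(.471,.0085,.113)
E
```

```text
t 12.57 pos [0.4697 0.012  0.1464] shift cm [-0.15  0.35  3.34] zaxis [-0.0056  0.001  -1.    ] yaw 0.796 F [ 0.44 -0.88 -0.44] w 0.08507200067053952 g 0.0 q6 2.24
```

drive_tool:
  rows:
    - [0,0,1,0,0,0,8.5]
    - [0,0,1.3,0,0,0,8.5]
    - [0,0,0.8,0,0,0,8.5]
    - [0,0,0,0,0,0,8.5]
    - [0,0,0,0,0,0,8.5]
    - [0,0,0,0,0,0,8.5]

```text
t: 13.07
position: [0.4723, 0.0107, 0.1191]
tool_rot: [2.897, 1.215, 0.001]
wrist_force: [0.2, -0.9, -0.2]
grip_width: 0.085
grasp_force: 0.0
```

```bash
python3 - <<'E'
from h import *
go(.471,.0085,.113)
E
```

```text
t 13.07 pos [0.4723 0.0107 0.1191] shift cm [-0.25  0.06  0.61] zaxis [ 8.e-04 -1.e-04 -1.e+00] yaw 0.794 F [ 0.24 -0.87 -0.23] w 0.08495172895763668 g 0.0 q6 2.24
```

drive_tool:
  rows:
    - [-0.2,0.05,0.4,0,0,0,8.5]
    - [0,0,0.1,0,0,0,8.5]
    - [0,0,0,0,0,0,8.5]
    - [0,0,0,0,0,0,8.5]

```text
t: 13.4
position: [0.4707, 0.0086, 0.1137]
tool_rot: [2.897, 1.214, 0.0]
wrist_force: [0.1, 0.2, -0.3]
grip_width: 0.0849
grasp_force: 0.0
```

drive_tool:
  rows:
    - [0,0,0,0,0,0,5]
    - [0,0,0,0,0,0,5]
    - [0,0,0,0,0,0,5]
    - [0,0,0,0,0,0,5]
    - [0,0,0,0,0,0,5]
    - [0,0,0,0,0,0,5]
  newtons: 25

```text
t: 13.9
position: [0.471, 0.0086, 0.1141]
tool_rot: [2.897, 1.214, 0.001]
wrist_force: [-1.4, -0.3, 7.0]
grip_width: 0.0632
grasp_force: 26.5
```

drive_tool:
  rows:
    - [0,0,-0.5,0,0,0,5]
    - [0,0,-1,0,0,0,5]
    - [0,0,-2,0,0,0,5]
    - [0,0,-2,0,0,0,5]
    - [0,0,-2,0,0,0,5]
    - [0,0,-2,0,0,0,5]
    - [0,0,-2,0,0,0,5]
    - [0,0,-2,0,0,0,5]

```text
t: 14.57
position: [0.4702, 0.0088, 0.2493]
tool_rot: [-2.897, -1.214, 0.001]
wrist_force: [0.1, -0.2, -1.9]
grip_width: 0.0627
grasp_force: 28.2
```

drive_tool:
  rows:
    - [0,0,-2,0,0,0,5]
    - [0,0,-1,0,0,0,5]
    - [0,0,0,0,0,0,5]

```text
t: 14.82
position: [0.4719, 0.0086, 0.2809]
tool_rot: [2.895, 1.214, 0.006]
wrist_force: [0.5, -0.0, -2.4]
grip_width: 0.0628
grasp_force: 28.2
```

```bash
python3 - <<'E'
from h import *
go(.508,.2005,.278)
E
```

```text
t 14.82 pos [0.4719 0.0086 0.2809] shift cm [ 16.21 -10.88   0.3 ] zaxis [ 4.2e-03 -5.0e-04 -1.0e+00] yaw 0.794 F [ 0.55 -0.01 -2.38] w 0.06278875170264445 g 28.172244052402675 q6 2.23
```

drive_tool:
  rows:
    - [1,-0.7,0,0,0,0,5]
    - [2.3,-1.5,0,0,0,0,5]
    - [2.5,-1.7,0,0,0,0,5]
    - [2.5,-1.7,0,0,0,0,5]
    - [2.5,-1.7,0,0,0,0,5]
    - [2.5,-1.7,0,0,0,0,5]
    - [1.8,-1.2,0,0,0,0,5]
    - [1,-0.6,0,0,0,0,5]

```text
t: 15.48
position: [0.5061, 0.2015, 0.277]
tool_rot: [-2.895, -1.218, 0.003]
wrist_force: [-0.1, -0.5, -2.0]
grip_width: 0.0631
grasp_force: 28.2
```

drive_tool:
  rows:
    - [0,0,0,0,0,0,5]
    - [0,0,0,0,0,0,5]
    - [0,0,0,0,0,0,5]
    - [0,0,0,0,0,0,5]

```text
t: 15.82
position: [0.5064, 0.1979, 0.2783]
tool_rot: [2.898, 1.212, -0.001]
wrist_force: [0.7, 0.3, -2.1]
grip_width: 0.0624
grasp_force: 28.2
```

```bash
python3 - <<'E'
from h import *
go(.508,.2005,.278)
c='side';im=grab_frame(c);p=state()['position']
u,v=proj(c,[[.5068,.2005,.16]])[0].astype(int);k=6;print(u,v)
cr=cv2.resize(im[v-50:v+50,u-45:u+45],None,fx=k,fy=k,interpolation=cv2.INTER_CUBIC)
z0=p[2]-.114
for x,y,z,r,col in [(.5072,.2006,.139,.031,(0,255,0)),(p[0],p[1],z0,.023,(0,255,255)),(p[0],p[1],z0+.075,.0325,(0,255,255))]:
    q=((proj(c,ring(x,y,z,r))-[u-45.5,v-50.5])*k).astype(np.int32);cv2.polylines(cr,[q],True,col,1)
cv2.imwrite('pics/over2.png',cr)
E
```

```text
t 15.82 pos [0.5064 0.1979 0.2783] shift cm [ 0.3  -0.07  0.03] zaxis [-7.e-04 -7.e-04 -1.e+00] yaw 0.792 F [ 0.69  0.28 -2.09] w 0.062421817727998104 g 28.19797081989236 q6 2.61
280 290
```

View pics/over2.png

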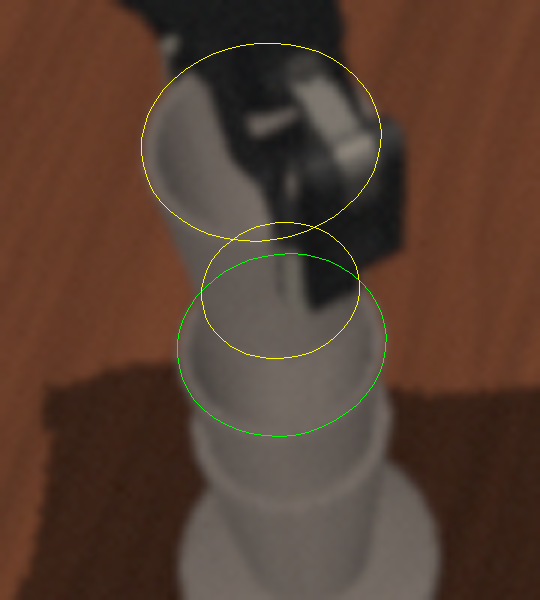

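Overlay: the short tumbler's bottom is over the tall mouth (green, centre (282,343)), about 3 mm off in y. Correcting and lowering.

drive_tool:
  rows:
    - [0.25,-0.15,0,0,0,0,5]
    - [0,0,0.8,0,0,0,5]
    - [0,0,0.8,0,0,0,5]
    - [0,0,0.4,0,0,0,5]
    - [0,0,0,0,0,0,5]
    - [0,0,0,0,0,0,5]
    - [0,0,0,0,0,0,5]

```text
t: 16.45
position: [0.5073, 0.202, 0.2585]
tool_rot: [2.897, 1.214, -0.0]
wrist_force: [-0.3, 0.3, -2.4]
grip_width: 0.0628
grasp_force: 28.2
```

```bash
python3 - <<'E'
from h import *
go(.507,.201,.219)
c='side';im=grab_frame(c);p=state()['position']
r={'side':(256,258,278,285)}
print('\n'.join(''.join('#' if v else '.' for v in w) for w in silver(im)[258:285:2,256:278]))
for dz in (.112,.114,.116): print(fitheld('short',{'side':im},p[:2],p[2]-dz,r,False))
E
```

```text
t 16.45 pos [0.5073 0.202  0.2585] shift cm [-0.09  0.05  3.95] zaxis [-1.e-04 -2.e-04 -1.e+00] yaw 0.794 F [-0.31  0.27 -2.45] w 0.0627569371519072 g 28.19042667222675 q6 2.61
......#...............
......#...............
.......#####..........
......########........
.....#########........
....###########.......
...#############....##
...#############......
...##############.....
...###############....
...#################..
....##################
.....#################
......################
(array([0.5054, 0.2047]), np.float64(166.5), np.float64(150.1))
(array([0.5061, 0.2035]), np.float64(157.6), np.float64(150.1))
(array([0.5071, 0.2023]), np.float64(152.7), np.float64(150.4))
```

drive_tool:
  rows:
    - [-0.05,0.05,0.4,0,0,0,5]
    - [0,0,0.4,0,0,0,5]
    - [0,0,0.4,0,0,0,5]
    - [0,0,0,0,0,0,5]
    - [0,0,0,0,0,0,5]

```text
t: 16.92
position: [0.507, 0.2013, 0.246]
tool_rot: [-2.897, -1.214, 0.002]
wrist_force: [-0.6, -0.9, -2.2]
grip_width: 0.0627
grasp_force: 28.2
```

drive_tool:
  rows:
    - [0,0,0.3,0,0,0,5]
    - [0,0,0.3,0,0,0,5]
    - [0,0,0.3,0,0,0,5]
    - [0,0,0,0,0,0,5]
    - [0,0,0,0,0,0,5]

```text
t: 17.33
position: [0.5071, 0.2013, 0.2372]
tool_rot: [-2.897, -1.214, 0.001]
wrist_force: [0.1, 0.1, -2.0]
grip_width: 0.063
grasp_force: 28.2
```

drive_tool:
  rows:
    - [0,0,0.2,0,0,0,5]
    - [0,0,0.2,0,0,0,5]
    - [0,0,0.2,0,0,0,5]
    - [0,0,0,0,0,0,5]
    - [0,0,0,0,0,0,5]

```text
t: 17.75
position: [0.5072, 0.2013, 0.2314]
tool_rot: [2.897, 1.214, -0.001]
wrist_force: [-0.0, -0.2, -2.1]
grip_width: 0.0629
grasp_force: 28.2
```

drive_tool:
  rows:
    - [0,0,0.2,0,0,0,5]
    - [0,0,0.1,0,0,0,5]
    - [0,0,0,0,0,0,5]
    - [0,0,0,0,0,0,5]

```text
t: 18.08
position: [0.5072, 0.2013, 0.2285]
tool_rot: [2.897, 1.214, -0.0]
wrist_force: [0.0, 0.3, -1.9]
grip_width: 0.0632
grasp_force: 28.2
```

drive_tool:
  rows:
    - [0,0,0.1,0,0,0,5]
    - [0,0,0.1,0,0,0,5]
    - [0,0,0,0,0,0,5]
    - [0,0,0,0,0,0,5]

```text
t: 18.42
position: [0.5073, 0.2013, 0.2265]
tool_rot: [2.897, 1.214, -0.0]
wrist_force: [0.9, -0.2, -1.4]
grip_width: 0.0625
grasp_force: 28.2
```

drive_tool:
  rows:
    - [0,0,0.1,0,0,0,5]
    - [0,0,0.1,0,0,0,5]
    - [0,0,0,0,0,0,5]
    - [0,0,0,0,0,0,5]

```text
t: 18.75
position: [0.5072, 0.2013, 0.2245]
tool_rot: [2.897, 1.214, -0.0]
wrist_force: [0.1, 0.5, -1.9]
grip_width: 0.063
grasp_force: 28.2
```

drive_tool:
  rows:
    - [0,0,0.1,0,0,0,5]
    - [0,0,0,0,0,0,5]
    - [0,0,0,0,0,0,5]

```text
t: 19.0
position: [0.5073, 0.2013, 0.2235]
tool_rot: [2.897, 1.214, -0.0]
wrist_force: [-0.5, 0.0, -2.2]
grip_width: 0.0626
grasp_force: 28.2
```

drive_tool:
  rows:
    - [0,0,0.1,0,0,0,5]
    - [0,0,0,0,0,0,5]
    - [0,0,0,0,0,0,5]

```text
t: 19.25
position: [0.5073, 0.2013, 0.2225]
tool_rot: [2.897, 1.214, -0.0]
wrist_force: [-0.1, -0.3, -1.7]
grip_width: 0.0632
grasp_force: 28.2
```

drive_tool:
  rows:
    - [0,0,0.1,0,0,0,5]
    - [0,0,0,0,0,0,5]
    - [0,0,0,0,0,0,5]

```text
t: 19.5
position: [0.5073, 0.2013, 0.2215]
tool_rot: [2.897, 1.214, -0.0]
wrist_force: [0.2, -0.6, -1.8]
grip_width: 0.0625
grasp_force: 28.2
```

drive_tool:
  rows:
    - [0,0,0.1,0,0,0,5]
    - [0,0,0,0,0,0,5]
    - [0,0,0,0,0,0,5]

```text
t: 19.75
position: [0.5073, 0.2013, 0.2204]
tool_rot: [2.897, 1.214, -0.0]
wrist_force: [0.6, 0.7, -2.1]
grip_width: 0.0627
grasp_force: 28.2
```

drive_tool:
  rows:
    - [0,0,0.08,0,0,0,5]
    - [0,0,0,0,0,0,5]
    - [0,0,0,0,0,0,5]

```text
t: 20.0
position: [0.5072, 0.2013, 0.2198]
tool_rot: [2.897, 1.214, -0.0]
wrist_force: [-1.3, 0.0, -0.8]
grip_width: 0.0626
grasp_force: 28.2
```

drive_tool:
  rows:
    - [0,0,0.06,0,0,0,5]
    - [0,0,0,0,0,0,5]
    - [0,0,0,0,0,0,5]

```text
t: 20.25
position: [0.5073, 0.2013, 0.2196]
tool_rot: [2.897, 1.214, 0.001]
wrist_force: [-1.9, -0.6, 3.6]
grip_width: 0.063
grasp_force: 28.4
```

Contact, at the expected height. Releasing.

drive_tool:
  rows:
    - [0,0,0,0,0,0,6.2]
    - [0,0,0,0,0,0,6.5]
    - [0,0,0,0,0,0,7]
    - [0,0,0,0,0,0,7.7]
    - [0,0,0,0,0,0,8.5]
    - [0,0,0,0,0,0,8.5]
    - [0,0,0,0,0,0,8.5]

```text
t: 20.83
position: [0.5074, 0.2014, 0.2191]
tool_rot: [2.897, 1.214, 0.0]
wrist_force: [-0.4, -0.2, -0.5]
grip_width: 0.0846
grasp_force: 0.0
```

drive_tool:
  rows:
    - [0,0,-1,0,0,0,8.5]
    - [0,0,-2,0,0,0,8.5]
    - [0,0,-2,0,0,0,8.5]
    - [0,0,-2,0,0,0,8.5]
    - [-2,2,-1,0,0,0,8.5]
    - [-2,2,0,0,0,0,8.5]
    - [-2,2,0,0,0,0,8.5]
    - [-2,2,0,0,0,0,8.5]

```text
t: 21.5
position: [0.5085, 0.0873, 0.3005]
tool_rot: [2.896, 1.215, 0.003]
wrist_force: [0.6, 0.5, -1.0]
grip_width: 0.0847
grasp_force: 0.0
```

drive_tool:
  rows:
    - [0,0,0,0,0,0,8.5]
    - [0,0,0,0,0,0,8.5]
    - [0,0,0,0,0,0,8.5]
    - [0,0,0,0,0,0,8.5]

```text
t: 21.83
position: [0.5083, 0.089, 0.2995]
tool_rot: [-2.897, -1.216, -0.001]
wrist_force: [-0.4, -0.0, 0.4]
grip_width: 0.0851
grasp_force: 0.0
```

```bash
python3 - <<'E'
from h import *
c='side';im=grab_frame(c)
MOD['nest']=MOD['footed']+[[(.029,.0175),(.139,.031)],[(.105,.023),(.18,.0325)]]
print(fit(c,'nest',im,(.5068,.2005)))
u,v=280,290;k=5
cr=cv2.resize(im[v-60:v+60,u-45:u+45],None,fx=k,fy=k,interpolation=cv2.INTER_CUBIC)
q=((proj(c,ring(.5072,.2006,.18,.0325))-[u-45.5,v-60.5])*k).astype(np.int32);cv2.polylines(cr,[q],True,(0,255,0),1)
cv2.imwrite('pics/fin.png',cr)
E
```

```text
(array([0.50711749, 0.20130305]), np.float64(0.022531007153517572))
```

View pics/fin.png

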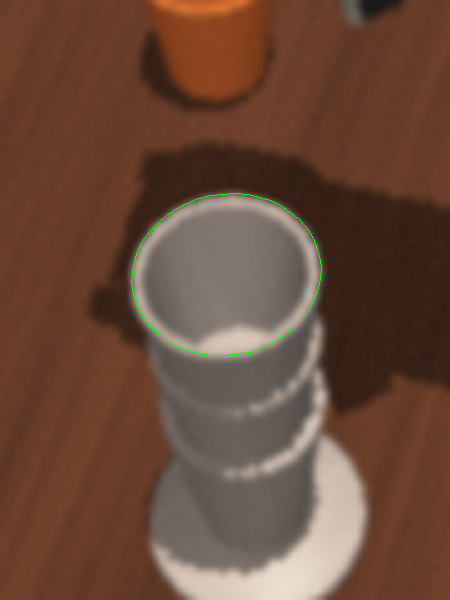

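The nest stands upright and its top rim lies on the expected ring (227,275). The gripper is clear.

```bash
python3 -c "
from workcell import *
print(close_job())"
```

```text
the job is handed in; nothing more can be done
None
```

The three silver tumblers now stand upright as one nest where the footed one stood. The job was handed in at about 22 s; the hand-in returned no verdict, but the last picture shows the rims at the expected heights and the gripper clear.

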